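# Nudge the jade blank into its engraving holder and swing the keeper over it

## Task

With the fingertips only, push the loose jade disc that lies on the metal holder's deck across the deck until it drops into the round recess and lies flat at the bottom, without picking it up or letting it off the deck. Then push the little post of the swinging keeper round until the keeper is fully home against its stop, over the edge of the disc. Leave the brass weight, jar, cup, brush and the small spare disc where they are.

Things in the scene. Friction and masses are not known exactly. Their poses are not given: they have to be found in the camera images.
- holder: Aluminium holder fixed to the bench: a flat plate 200 (x) by 180 (y) by 20 mm high; its flat top is the deck. Origin: centre of its underside, on the bench; x and y along its sides, z up. The recess and the keeper lie on the +x half, the disc starts on the -x half (nearer the robot). It may stand turned by up to 0.6 rad.
- recess (a point): Centre of the mouth of the round recess, at deck height (35 mm along the holder's +x from its centre). 51 mm in diameter, 9 mm deep, flat floor with a black pad, open at the top.
- blank_center (a point): Centre (half-way up) of the loose jade disc, pale green stone, 46 mm in diameter and 10 mm thick, about 50 g, lying flat on the deck at the start; its z is its axis. Seated in the recess, its top stands 1 mm above the deck and its centre 4 mm below the deck.
- keeper (a joint): Angle (rad) of the steel keeper, a flat arm 14 mm wide, 52 mm long, that swings level about an upright pivot on the deck, 58 mm to the holder's +y side of the recess centre. 0: home on its stop, the arm along the holder's -y, over the recess's edge; at 1.57 it points along +x (grows anticlockwise from above). Starts open at 1.2 to 2.0. Stays where left; about 1 N at the post moves it.
- keeper_post (a point): Top centre of the round upright steel post on the keeper: 12 mm in diameter, from 9 mm to 33 mm above the deck (this point is at 33 mm), 42 mm from the pivot. The arm below it lies 3 to 9 mm above the deck, so it clears a seated disc but not one on the deck. Push the post sideways to swing the keeper.
- weight: Bystander: small brass weight with a waisted knob, 22 mm in diameter and 34 mm high, standing on the deck near its corner at the holder's +x, -y. Origin: centre of its underside.
- jar: Bystander: small closed jar, 44 mm in diameter and 45 mm high, standing on the bench beside the holder's -y side. Origin: centre of its underside.
- cup: Bystander: white ceramic cup, 72 mm across and 80 mm high, on the bench to the robot's right. Origin: centre of its underside.
- brush: Bystander: bench brush lying on the bench to the robot's right.
- spare: Bystander: small jade disc, 32 mm in diameter and 8 mm thick, in the steel tray to the robot's left. Origin: centre of its underside.
Mind the look-alikes: they are no part of the job. Leave any orange or red look-alike of the part that bears blank_center alone.

How it is judged:
By the outcome, as a careful person would: the job done as asked, in the order asked, and still so for the second after the job is handed in, with the robot touching nothing.
It also fails if it takes over 48 s, if anything falls off the work surface, if the arm or the gripper's body presses on something with over 40 N, if the wrist force passes 120 N, or if a joint passes its speed limit or range.

## Robot

A 6-joint arm with a two-finger parallel gripper is mounted at the origin on the work surface. World frame = base frame: x ahead of the robot, y to its left, z up, the work surface at z = 0. Lengths are in m, angles in rad, forces in N, time in s.
With the tool pointing down it reaches from about 0.425 to 0.95 m from the base axis. Payload 3.5 kg.
Tool frame: the origin (TCP) lies midway between the tips of the shut fingers; the grasp point (between the pads) lies 19 mm behind it (manip.grasp_offset is the distance from the TCP to the grasp point, in m); z points along the fingers, x is the direction in which the jaws open and shut, and the axes are right-handed (so a half turn about z gives the same grasp; the last joint's range is limited). The gripper opens to 85 mm and grips with 20 to 120 N. Pads are 22 mm wide; open, the fingers measure 114 mm over their backs; the gripper's body (76 mm by 85 mm) begins 54 mm behind the grasp point. The pads swing forward as they close: fully open they stand 13 mm farther back than shut.
Start: joints at [1.002, 0.286, 1.577, -0, 1.279, -0.15], TCP at [0.274, 0.617, 0.231] pointing down, gripper open.
Joint ranges: [-2.77, 2.77], [-0.9, 2.22], [0.21, 2.48], [-1.53, 4.67], [0.24, 2.81], [-2.84, 2.84]. Speed limits (rad/s): [2.79, 2.79, 3.14, 3.14, 3.14, 3.14].

## Interface

Orientations are given as a unit quaternion [w, x, y, z].
In Python, from station import manip gives the robot as it stands.
- The arm moves only by the tool drive_tool, never from a script. Its argument "increments" is a list of rows, each an object of numbers: "dx", "dy", "dz": the shift along the tool's x, y, z in mm; "ax", "ay", "az": the turn, a rotation vector about the tool's x, y, z in degrees; "grip": the finger opening in mm, from 0 to 85.4. In form: [{"dx": .., "dy": .., "dz": .., "ax": .., "ay": .., "az": .., "grip": ..}, ...]. A call has 1 to 20 rows; each row shifts and turns the commanded pose from where the row before left it, along the tool's axes as they then stand; what a row does not reach is not made up. A row lasts 1/10 s, in which the tool goes at most 50 mm and 8.59 degrees, less where a joint would pass 70% of its speed; a pose out of reach is approached as far as the arm can. A call with a gripper value outside its range is refused whole. The fingers move at their own pace and stop on an object; the grip force is fixed at half the most. Time passes only in rows, so rows that do not move let the fingers close. It gives the time, the measured TCP pose, the force and the opening at its end, in the units of the state.
- manip.observe(): the state, without advancing time (a new reading comes with each control period).
- manip.read_camera(name): name is "scene" or "top"; returns a dict with "color" (384x512x3 uint8, red, green, blue), "depth" (384x512 float32, m along the optical axis (not along the pixel's ray), 0 where there is no reading), "fx", "fy", "cx", "cy" (pixels), "extrinsics" (4x4, takes a point from camera to world coordinates). Camera axes: x right, y up, looking along -z (the intrinsics and any distortion apply to the point x, -y, -z); pixel columns grow to the right and rows downward; lengths in m; the calibration is good to about 2 mm. A picture is of the moment at which its call begins.
- manip.job_done(): hands the job in, once; it reports no verdict.
The state is a dict: "t": time; "joint_positions": joint angles; "qd": joint speeds; "joint_efforts": joint torques, N m; "position": TCP position; "eef_rot": TCP orientation; "ft_force": force on the tool from outside, world axes, zero at the start; "wrist_torque": the same for the moment, N m; "finger_gap": finger opening in m.
Only numpy, scipy, OpenCV 4.12 (cv2) and the standard library are available. Lean on these libraries where they do the work, as an engineer would, in place of code of your own. Each camera call takes 0.05 s, during which the arm holds its last target. There are 200 camera calls.

## Working session

There is one attempt and no reset: what is moved stays moved. The work goes in short steps, Python scripts to look and compute and a tool call to move; the robot and the scene stay as the last step left them, time stands still between calls to the robot, and variables do not carry over. Pictures are saved under pics/ and viewed, about 8 in all and at most 12, crops included, and the job is handed in when it is done.

Besides the shell and the picture viewer there is one more tool, called after "Request:" by a JSON object that holds its "fn" and its "kwargs", one argument or row to a line. drive_tool: Moves the arm, as the interface text tells. Its arguments: {"type":"object","properties":{"increments":{"type":"array"}},"required":["increments"]}

```bash
mkdir -p pics; cat > h.py <<'E'
import numpy as np, cv2
from station import manip
def ray(c,u,v,z):
    E=np.array(c["extrinsics"]);d=np.array([(u-c["cx"])/c["fx"],-(v-c["cy"])/c["fy"],-1.])
    d=E[:3,:3]@d;o=E[:3,3];return o+d*(z-o[2])/d[2]
def dep(c,u,v):
    E=np.array(c["extrinsics"]);D=c["depth"][v,u]
    return E[:3,:3]@(D*np.array([(u-c["cx"])/c["fx"],-(v-c["cy"])/c["fy"],-1.]))+E[:3,3]
def save(c,n,crop=None,s=1):
    im=c["color"][:,:,::-1]
    if crop: a,b,e,f=crop; im=im[b:f,a:e]
    cv2.imwrite("pics/"+n,cv2.resize(im,None,fx=s,fy=s,interpolation=cv2.INTER_CUBIC))
E
python3 - <<'E'
from h import *
for n in("top","scene"):
    c=manip.read_camera(n);save(c,n+"0.png",s=1.5);print(n,{k:v for k,v in c.items() if k not in("color","depth")})
    np.save(n+"0.npy",c,allow_pickle=True)
print(manip.observe())
E
```

```text
top {'fx': 409.76618281940824, 'fy': 409.76618281940824, 'cx': 256.5132989943576, 'cy': 185.3866940796089, 'extrinsics': array([[ 1.19551735e-02,  9.84071894e-01, -1.77368489e-01,
         3.67714285e-01],
       [-9.99925951e-01,  1.21688065e-02,  1.16662457e-04,
         4.87750055e-02],
       [ 2.27316706e-03,  1.77353960e-01,  9.84144504e-01,
         1.31122319e+00],
       [ 0.00000000e+00,  0.00000000e+00,  0.00000000e+00,
         1.00000000e+00]])}
scene {'fx': 353.1965561491312, 'fy': 353.1965561491312, 'cx': 261.64425463343264, 'cy': 184.8229362520066, 'extrinsics': array([[ 0.86191216, -0.32707357,  0.38746652,  0.96444595],
       [ 0.50703071,  0.54806862, -0.66523729, -0.61938456],
       [ 0.00522329,  0.76983353,  0.63822335,  0.74400462],
       [ 0.        ,  0.        ,  0.        ,  1.        ]])}
{'t': 0.1, 'joint_positions': array([ 1.00203749e+00,  2.87125741e-01,  1.57800253e+00, -8.44974945e-06,
        1.27858722e+00, -1.50012830e-01]), 'qd': array([ 0.00153929, -0.00122065, -0.0047289 , -0.00044416, -0.00014995,
       -0.00120557]), 'joint_efforts': array([ 5.14456442e-04, -4.07288969e+01, -2.93701583e+01, -2.23322863e-04,
        3.31581694e-03,  4.07020320e-05]), 'position': array([0.27413279, 0.61619433, 0.23006824]), 'eef_rot': array([ 4.42306163e-04,  8.38633206e-01,  5.44695529e-01, -9.64877527e-04]), 'ft_force': array([-0.67179157, -0.77055046, -0.20494095]), 'wrist_torque': array([-0.05940863, -0.00184548,  0.00453365]), 'finger_gap': 0.08535352818056186}
```

View pics/top0.png

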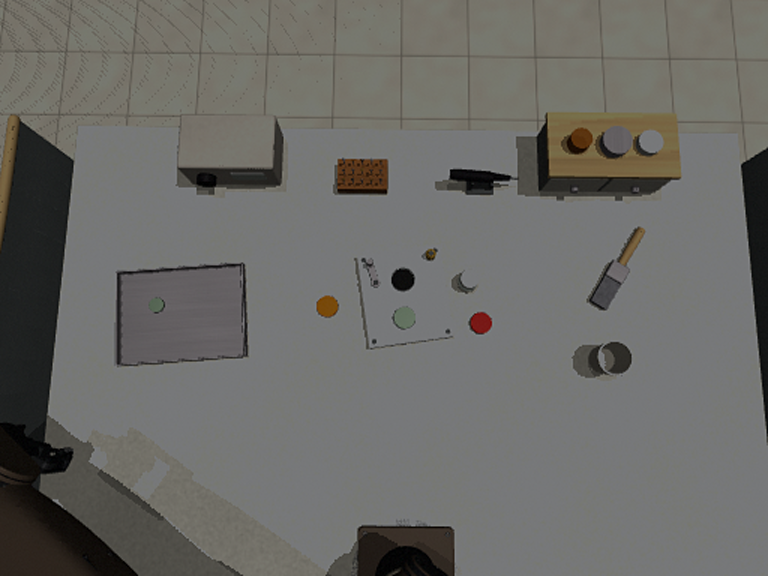

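View pics/scene0.png

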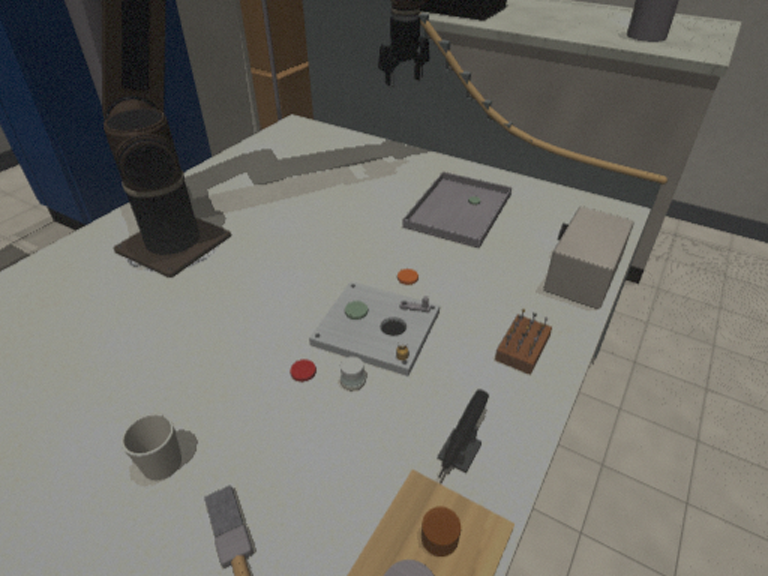

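The top view shows the holder centred near (403,300), the jade disc at (404,318), the black recess at (403,279), and the keeper on the left with its ends at (367,262) and (375,283). The weight is at (430,254) and the jar at (467,282). Orange and red look-alikes lie off the deck.

```bash
python3 - <<'E'
from h import *
c=np.load("top0.npy",allow_pickle=True).item()
s=np.load("scene0.npy",allow_pickle=True).item()
def blob(c,box,f):
    a,b,e,g=box;im=c["color"][b:g,a:e].astype(int);m=f(im[...,0],im[...,1],im[...,2]).astype(np.uint8)
    n,l,st,ct=cv2.connectedComponentsWithStats(m);i=1+np.argmax(st[1:,4]);return ct[i]+[a,b],st[i]
G=lambda r,g,b:(g-r>12)
K=lambda r,g,b:(r+g+b<75)
B=lambda r,g,b:(r-b>35)
for nm,f,zt,bt,bs in(("disc",G,.030,(250,195,290,230),(215,190,260,220)),("recess",K,.020,(255,172,285,200),(248,205,278,230))):
    for n,cc,bx in(("top",c,bt),("scene",s,bs)):
        p,st=blob(cc,bx,f);print(nm,n,p.round(1),st,ray(cc,*p,zt).round(4))
for u,v in((244,174),(250,189)):print("keeper",ray(c,u,v,.045).round(4),dep(c,u,v).round(4))
# holder corners
for q in((357/1.5,258/1.5),(369/1.5,348/1.5),(452/1.5,337/1.5)):print("corner",ray(c,*q,.02).round(4))
save(c,"topc.png",(225,155,335,240),7);save(s,"scenec.png",(200,180,300,260),7)
E
```

```text
disc top [269.3 211.4] [ 13  10  14  14 148] [0.516  0.0075 0.03  ]
disc scene [237.2 205.8] [ 15  11  15  10 102] [0.518  0.0043 0.03  ]
recess top [268. 186.] [  6   7  15  14 161] [0.5989 0.0117 0.02  ]Traceback (most recent call last):
  File "<stdin>", line 12, in <module>
  File "<stdin>", line 6, in blob
    return _wrapfunc(a, 'argmax', axis=axis, out=out, **kwds)
    return bound(*args, **kwds)
ValueError: attempt to get argmax of an empty sequence
```

```bash
python3 - <<'E'
from h import *
c=np.load("top0.npy",allow_pickle=True).item()
s=np.load("scene0.npy",allow_pickle=True).item()
for u,v in((244,174),(250,189),(246,179)):print("keeper",ray(c,u,v,.045).round(4),dep(c,u,v).round(4))
for q in((357/1.5,258/1.5),(369/1.5,348/1.5),(452/1.5,337/1.5)):print("corner",ray(c,*q,.02).round(4))
save(c,"topc.png",(225,155,335,240),7);save(s,"scenec.png",(200,180,300,260),7)
E
```

```text
keeper [0.6319 0.0885 0.045 ] [0.6345 0.0889 0.0328]
keeper [0.5842 0.0689 0.045 ] [0.5858 0.0691 0.0353]
keeper [0.6159 0.082  0.045 ] [0.6189 0.0824 0.0299]
corner [0.6435 0.1088 0.02  ]
corner [0.4514 0.0798 0.02  ]
corner [ 0.4765 -0.094   0.02  ]
```

View pics/topc.png

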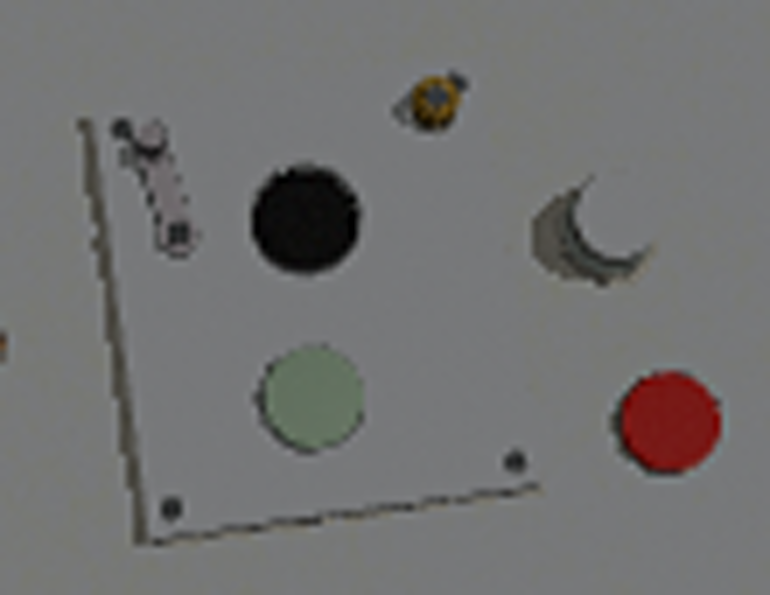

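View pics/scenec.png

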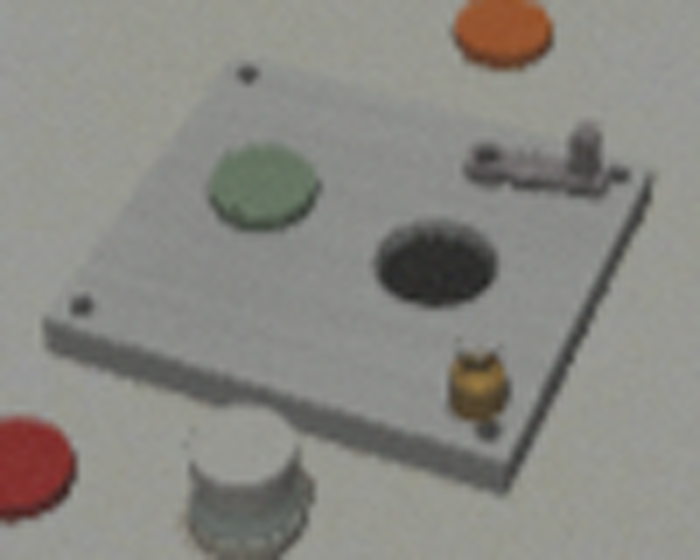

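The crops agree. The recess is at (306,219) in the top crop and (436,265) in the scene crop; the disc is at (313,398) and (264,185). Yaw is about 0.145, and the keeper is open with its post at the far +x/+y end.

```bash
python3 - <<'E'
from h import *
c=np.load("top0.npy",allow_pickle=True).item()
s=np.load("scene0.npy",allow_pickle=True).item()
T=lambda x,y:(225+(x+.5)/7-.5,155+(y+.5)/7-.5)
S=lambda x,y:(200+(x+.5)/7-.5,180+(y+.5)/7-.5)
for n,t,ss,z in(("recess",(306,219),(436,264),.02),("disc",(313,398),(265,181),.03),("pivot",(178,233),(487,155),.029),("post",(152,134),(585,130),.053),("scr1",(171,508),(247,74),.02),("scr2",(515,461),(80,306),.02),("scr3",(122,128),(620,175),.02)):
    print(n,ray(c,*T(*t),z).round(4),ray(s,*S(*ss),z).round(4))
E
```

```text
recess [0.5994 0.0109 0.02  ] [0.6    0.0088 0.02  ]
disc [0.516  0.0075 0.03  ] [0.5179 0.0058 0.03  ]
pivot [0.5906 0.0692 0.029 ] [0.5899 0.069  0.029 ]
post [0.6313 0.0811 0.053 ] [0.6301 0.0804 0.053 ]
scr1 [0.4667 0.0706 0.02  ] [0.4657 0.0693 0.02  ]
scr2 [ 0.4898 -0.084   0.02  ] [ 0.4882 -0.0857  0.02  ]
scr3 [0.6408 0.0958 0.02  ] [0.6406 0.0959 0.02  ]
```

Request:
{"fn": "drive_tool", "kwargs": {
  "increments": [
    {"az": -6.7},
    {"az": -6.7},
    {"az": -6.7},
    {"az": -6.8,"grip": 30}
  ]
}}

```text
validation failed for argument at $.in...
```

Request:
{"fn": "drive_tool", "kwargs": {
  "increments": [
    {"dx": 0,"dy": 0,"dz": 0,"ax": 0,"ay": 0,"az": -6.6,"grip": 85},
    {"dx": 0,"dy": 0,"dz": 0,"ax": 0,"ay": 0,"az": -6.6,"grip": 85},
    {"dx": 0,"dy": 0,"dz": 0,"ax": 0,"ay": 0,"az": -6.6,"grip": 30},
    {"dx": 0,"dy": 0,"dz": 0,"ax": 0,"ay": 0,"az": -6.5,"grip": 30}
  ]
}}

```text
t: 0.5
position: [0.2743, 0.6163, 0.2305]
eef_rot: [0.0, 0.691, 0.723, -0.001]
ft_force: [-0.6, 0.5, 0.4]
finger_gap: 0.0585
```

Request:
{"fn": "drive_tool", "kwargs": {
  "increments": [
    {"dx": -39,"dy": 10.6,"dz": 0,"ax": 0,"ay": 0,"az": 0,"grip": 30},
    {"dx": -39,"dy": 10.6,"dz": 0,"ax": 0,"ay": 0,"az": 0,"grip": 30},
    {"dx": -39,"dy": 10.6,"dz": 0,"ax": 0,"ay": 0,"az": 0,"grip": 30},
    {"dx": -39,"dy": 10.6,"dz": 0,"ax": 0,"ay": 0,"az": 0,"grip": 30},
    {"dx": -39,"dy": 10.6,"dz": 0,"ax": 0,"ay": 0,"az": 0,"grip": 30},
    {"dx": -39,"dy": 10.6,"dz": 0,"ax": 0,"ay": 0,"az": 0,"grip": 30},
    {"dx": -39,"dy": 10.6,"dz": 0,"ax": 0,"ay": 0,"az": 0,"grip": 30},
    {"dx": -39,"dy": 10.6,"dz": 0,"ax": 0,"ay": 0,"az": 0,"grip": 30},
    {"dx": -39,"dy": 10.6,"dz": 0,"ax": 0,"ay": 0,"az": 0,"grip": 30},
    {"dx": -39,"dy": 10.6,"dz": 0,"ax": 0,"ay": 0,"az": 0,"grip": 30},
    {"dx": -39,"dy": 10.6,"dz": 0,"ax": 0,"ay": 0,"az": 0,"grip": 30},
    {"dx": -39,"dy": 10.6,"dz": 0,"ax": 0,"ay": 0,"az": 0,"grip": 30},
    {"dx": -39,"dy": 10.6,"dz": 0,"ax": 0,"ay": 0,"az": 0,"grip": 30},
    {"dx": -39,"dy": 10.6,"dz": 0,"ax": 0,"ay": 0,"az": 0,"grip": 30},
    {"dx": -39,"dy": 10.6,"dz": 0,"ax": 0,"ay": 0,"az": 0,"grip": 30},
    {"dx": -35,"dy": 10.6,"dz": 0,"ax": 0,"ay": 0,"az": 0,"grip": 30},
    {"dx": 0,"dy": 0,"dz": 0,"ax": 0,"ay": 0,"az": 0,"grip": 30},
    {"dx": 0,"dy": 0,"dz": 0,"ax": 0,"ay": 0,"az": 0,"grip": 30}
  ]
}}

```text
t: 2.3
position: [0.4685, 0.0036, 0.2308]
eef_rot: [-0.001, 0.693, 0.72, -0.0]
ft_force: [-0.5, 0.6, -0.6]
finger_gap: 0.03
```

Request:
{"fn": "drive_tool", "kwargs": {
  "increments": [
    {"dx": 0,"dy": 0,"dz": 40,"ax": 0,"ay": 0,"az": 0,"grip": 30},
    {"dx": 0,"dy": 0,"dz": 40,"ax": 0,"ay": 0,"az": 0,"grip": 30},
    {"dx": 0,"dy": 0,"dz": 40,"ax": 0,"ay": 0,"az": 0,"grip": 30},
    {"dx": 0,"dy": 0,"dz": 40,"ax": 0,"ay": 0,"az": 0,"grip": 30},
    {"dx": 0,"dy": 0,"dz": 25,"ax": 0,"ay": 0,"az": 0,"grip": 30},
    {"dx": 0,"dy": 0,"dz": 10,"ax": 0,"ay": 0,"az": 0,"grip": 30},
    {"dx": 0,"dy": 0,"dz": 5,"ax": 0,"ay": 0,"az": 0,"grip": 30},
    {"dx": 0,"dy": 0,"dz": 5,"ax": 0,"ay": 0,"az": 0,"grip": 30},
    {"dx": 0,"dy": 0,"dz": 0,"ax": 0,"ay": 0,"az": 0,"grip": 30}
  ]
}}

```text
t: 3.2
position: [0.4696, 0.0041, 0.0271]
eef_rot: [0.001, 0.693, 0.721, 0.0]
ft_force: [0.1, -0.2, 0.1]
finger_gap: 0.0303
```

```bash
python3 - <<'E'
from h import *
o=manip.observe();print(o["position"],o["ft_force"])
c=manip.read_camera("scene");save(c,"s1.png",(190,150,310,250),6)
E
```

```text
[0.46959711 0.00413605 0.02713344] [ 0.09777974 -0.22212561  0.10872457]
```

View pics/s1.png

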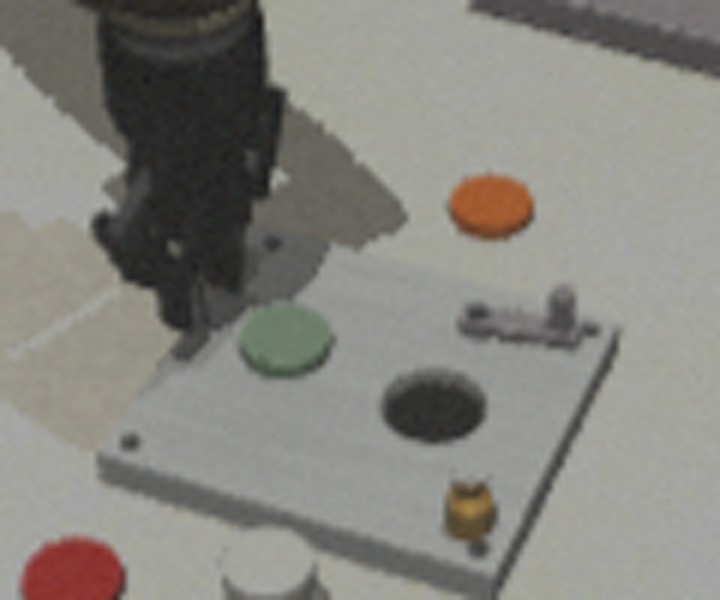

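Image s1: the fingers are around (175–240, 300) behind the disc at (286,340), and the tips sit a little above the deck. I'll lower gently to feel for the deck.

Request:
{"fn": "drive_tool", "kwargs": {
  "increments": [
    {"dx": 0,"dy": 0,"dz": 2,"ax": 0,"ay": 0,"az": 0,"grip": 30},
    {"dx": 0,"dy": 0,"dz": 2,"ax": 0,"ay": 0,"az": 0,"grip": 30},
    {"dx": 0,"dy": 0,"dz": 2,"ax": 0,"ay": 0,"az": 0,"grip": 30},
    {"dx": 0,"dy": 0,"dz": 0,"ax": 0,"ay": 0,"az": 0,"grip": 30}
  ]
}}

```text
t: 3.65
position: [0.4687, 0.004, 0.0201]
eef_rot: [-0.0, 0.693, 0.721, -0.0]
ft_force: [0.1, -0.4, 0.1]
finger_gap: 0.03
```

Request:
{"fn": "drive_tool", "kwargs": {
  "increments": [
    {"dx": 0,"dy": 0,"dz": 1,"ax": 0,"ay": 0,"az": 0,"grip": 30},
    {"dx": 0,"dy": 0,"dz": 0,"ax": 0,"ay": 0,"az": 0,"grip": 30}
  ]
}}

```text
t: 3.85
position: [0.469, 0.0039, 0.0196]
eef_rot: [0.0, 0.693, 0.721, -0.0]
ft_force: [-0.9, 0.5, 1.8]
finger_gap: 0.0302
```

Request:
{"fn": "drive_tool", "kwargs": {
  "increments": [
    {"dx": 0,"dy": 0,"dz": 1,"ax": 0,"ay": 0,"az": 0,"grip": 30},
    {"dx": 0,"dy": 0,"dz": 0,"ax": 0,"ay": 0,"az": 0,"grip": 30}
  ]
}}

```text
t: 4.05
position: [0.4691, 0.0039, 0.0195]
eef_rot: [-0.0, 0.693, 0.721, -0.0]
ft_force: [-4.2, -0.8, 9.3]
finger_gap: 0.0301
```

Deck contact comes at TCP z≈0.0195. I'll lift 4 mm and push.

Request:
{"fn": "drive_tool", "kwargs": {
  "increments": [
    {"dx": 0,"dy": 0,"dz": -4,"ax": 0,"ay": 0,"az": 0,"grip": 30},
    {"dx": 0,"dy": 4,"dz": 0,"ax": 0,"ay": 0,"az": 0,"grip": 30},
    {"dx": 0,"dy": 5,"dz": 0,"ax": 0,"ay": 0,"az": 0,"grip": 30},
    {"dx": 0,"dy": 5,"dz": 0,"ax": 0,"ay": 0,"az": 0,"grip": 30},
    {"dx": 0,"dy": 5,"dz": 0,"ax": 0,"ay": 0,"az": 0,"grip": 30},
    {"dx": 0,"dy": 5,"dz": 0,"ax": 0,"ay": 0,"az": 0,"grip": 30},
    {"dx": 0,"dy": 5,"dz": 0,"ax": 0,"ay": 0,"az": 0,"grip": 30},
    {"dx": 0,"dy": 5,"dz": 0,"ax": 0,"ay": 0,"az": 0,"grip": 30},
    {"dx": 0,"dy": 5,"dz": 0,"ax": 0,"ay": 0,"az": 0,"grip": 30},
    {"dx": 0,"dy": 5,"dz": 0,"ax": 0,"ay": 0,"az": 0,"grip": 30},
    {"dx": 0,"dy": 5,"dz": 0,"ax": 0,"ay": 0,"az": 0,"grip": 30},
    {"dx": 0,"dy": 5,"dz": 0,"ax": 0,"ay": 0,"az": 0,"grip": 30},
    {"dx": 0,"dy": 0,"dz": 0,"ax": 0,"ay": 0,"az": 0,"grip": 30}
  ]
}}

```text
t: 5.35
position: [0.5237, 0.0061, 0.0226]
eef_rot: [0.0, 0.693, 0.721, 0.0]
ft_force: [-0.7, 0.2, -0.4]
finger_gap: 0.03
```

```bash
python3 - <<'E'
from h import *
o=manip.observe();print(o["position"],o["ft_force"])
c=manip.read_camera("scene");save(c,"s2.png",(210,160,310,240),6)
E
```

```text
[0.52369979 0.00607052 0.0225652 ] [-0.74641971  0.15887347 -0.43108147]
```

View pics/s2.png

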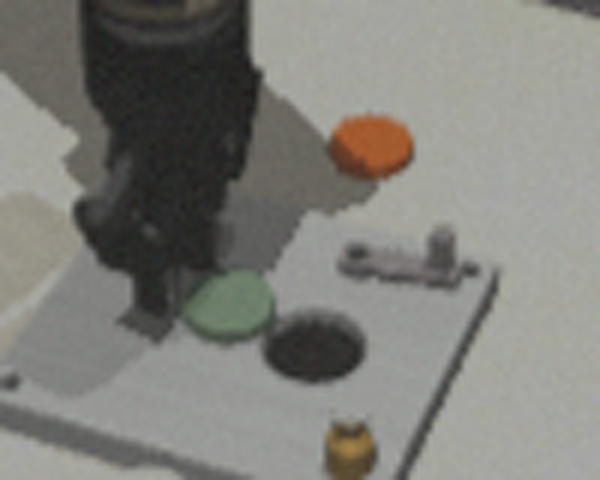

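Image s2: the disc at (231,306) is held against both fingers and its front edge is at the recess rim (314,346).

```bash
python3 - <<'E'
from h import *
c=manip.read_camera("scene")
for p,z in(((231,303),.03),((314,345),.02)):print(ray(c,210+(p[0]+.5)/6-.5,160+(p[1]+.5)/6-.5,z).round(4))
E
```

```text
[0.5555 0.0051 0.03  ]
[0.5997 0.0096 0.02  ]
```

Request:
{"fn": "drive_tool", "kwargs": {
  "increments": [
    {"dx": 0.3,"dy": 4,"dz": 0,"ax": 0,"ay": 0,"az": 0,"grip": 30},
    {"dx": 0.3,"dy": 4,"dz": 0,"ax": 0,"ay": 0,"az": 0,"grip": 30},
    {"dx": 0.3,"dy": 4,"dz": 0,"ax": 0,"ay": 0,"az": 0,"grip": 30},
    {"dx": 0.3,"dy": 4,"dz": 0,"ax": 0,"ay": 0,"az": 0,"grip": 30},
    {"dx": 0.3,"dy": 4,"dz": 0,"ax": 0,"ay": 0,"az": 0,"grip": 30},
    {"dx": 0.3,"dy": 4,"dz": 0,"ax": 0,"ay": 0,"az": 0,"grip": 30},
    {"dx": 0,"dy": 4,"dz": 0,"ax": 0,"ay": 0,"az": 0,"grip": 30},
    {"dx": 0,"dy": 3,"dz": 0,"ax": 0,"ay": 0,"az": 0,"grip": 30},
    {"dx": 0,"dy": 3,"dz": 0,"ax": 0,"ay": 0,"az": 0,"grip": 30},
    {"dx": 0,"dy": 3,"dz": 0,"ax": 0,"ay": 0,"az": 0,"grip": 30},
    {"dx": 0,"dy": 3,"dz": 0,"ax": 0,"ay": 0,"az": 0,"grip": 30},
    {"dx": 0,"dy": 0,"dz": 0,"ax": 0,"ay": 0,"az": 0,"grip": 30}
  ]
}}

```text
t: 6.65
position: [0.5633, 0.0095, 0.0225]
eef_rot: [0.0, 0.693, 0.721, 0.0]
ft_force: [-0.7, 0.3, -0.2]
finger_gap: 0.03
```

```bash
python3 - <<'E'
from h import *
o=manip.observe();print(o["position"],o["ft_force"])
c=manip.read_camera("scene");save(c,"s3.png",(220,170,300,235),8)
E
```

```text
[0.56330613 0.00949927 0.02248832] [-0.66608799  0.34675515 -0.18407847]
```

View pics/s3.png

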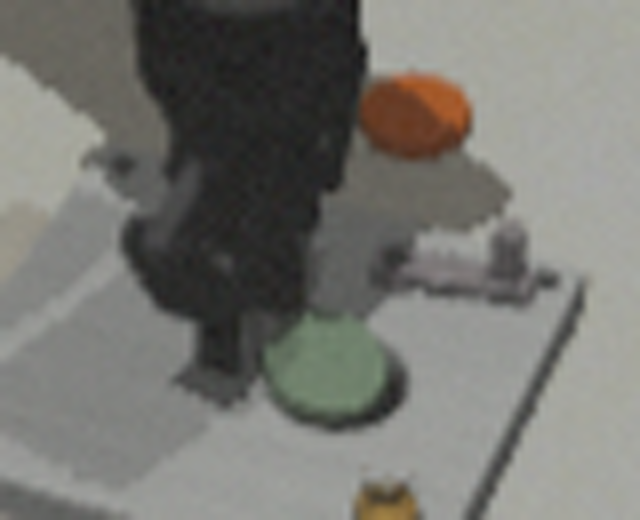

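Image s3: the disc at (327,368) is partly over the recess, with a dark crescent on its right at (395,385). It isn't down yet, so I'll go on 6 mm in small steps.

Request:
{"fn": "drive_tool", "kwargs": {
  "increments": [
    {"dx": 0,"dy": 1.5,"dz": 0,"ax": 0,"ay": 0,"az": 0,"grip": 30},
    {"dx": 0,"dy": 1.5,"dz": 0,"ax": 0,"ay": 0,"az": 0,"grip": 30},
    {"dx": 0,"dy": 1.5,"dz": 0,"ax": 0,"ay": 0,"az": 0,"grip": 30},
    {"dx": 0,"dy": 1.5,"dz": 0,"ax": 0,"ay": 0,"az": 0,"grip": 30},
    {"dx": 0,"dy": 0,"dz": 0,"ax": 0,"ay": 0,"az": 0,"grip": 30}
  ]
}}

```text
t: 7.2
position: [0.569, 0.0098, 0.0224]
eef_rot: [0.0, 0.693, 0.721, 0.0]
ft_force: [0.3, 0.4, 0.3]
finger_gap: 0.0302
```

```bash
python3 - <<'E'
from h import *
o=manip.observe();print(o["position"],o["ft_force"])
c=manip.read_camera("scene");save(c,"s4.png",(220,170,300,235),8)
im=c["color"].astype(int);m=(im[...,1]-im[...,0]>12)[190:235,240:285];v,u=np.nonzero(m)
print(len(u),u.mean()+240,v.mean()+190)
P=np.array([dep(c,a+240,b+190) for a,b in zip(u,v)]);A=np.c_[P[:,:2]-P[:,:2].mean(0),np.ones(len(P))]
print("plane",np.linalg.lstsq(A,P[:,2],rcond=None)[0],P.mean(0))
E
```

```text
[0.56896066 0.00977243 0.02239009] [0.32876996 0.44200785 0.26681279]
123 261.9430894308943 216.34146341463415
plane [-0.19013345  0.02273105  0.02568355] [0.60110923 0.0074072  0.02568355]
```

View pics/s4.png

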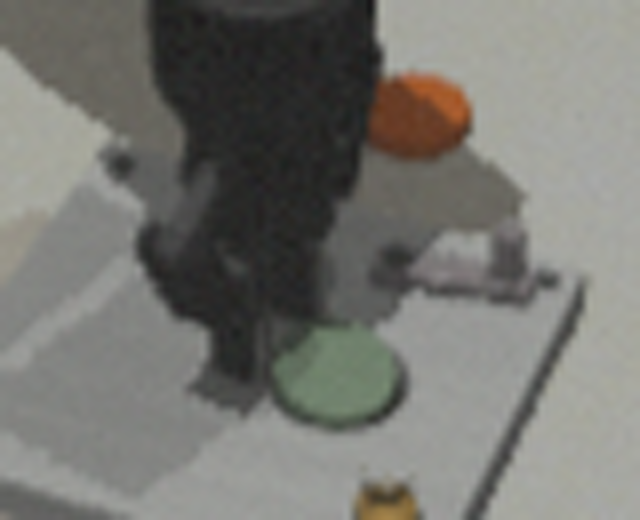

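Image s4: the disc at (338,375) fills the recess. The plane fit still tilts 0.19 rad, so the trailing edge is on the rim. I'll nudge it further and check the plane numerically.

```bash
cat > pl.py <<'E'
from h import *
def plane(n):
    c=manip.read_camera(n);im=c["color"].astype(int);o=(190,240) if n=="scene" else (165,245)
    m=(im[...,1]-im[...,0]>12)[o[0]:o[0]+45,o[1]:o[1]+45];v,u=np.nonzero(m)
    P=np.array([dep(c,a+o[1],b+o[0]) for a,b in zip(u,v)]);P=P[abs(P[:,2]-.024)<.012]
    A=np.c_[P[:,:2]-P[:,:2].mean(0),np.ones(len(P))]
    print(n,len(P),"slopes,z",np.linalg.lstsq(A,P[:,2],rcond=None)[0].round(4),"ctr",P.mean(0).round(4),"ray",ray(c,u.mean()+o[1],v.mean()+o[0],.021).round(4))
E
echo
```

Request:
{"fn": "drive_tool", "kwargs": {
  "increments": [
    {"dx": 0,"dy": 1,"dz": 0,"ax": 0,"ay": 0,"az": 0,"grip": 30},
    {"dx": 0,"dy": 1,"dz": 0,"ax": 0,"ay": 0,"az": 0,"grip": 30},
    {"dx": 0,"dy": 1,"dz": 0,"ax": 0,"ay": 0,"az": 0,"grip": 30},
    {"dx": 0,"dy": 0,"dz": 0,"ax": 0,"ay": 0,"az": 0,"grip": 30}
  ]
}}

```text
t: 7.65
position: [0.5719, 0.0099, 0.0224]
eef_rot: [0.0, 0.693, 0.721, 0.0]
ft_force: [-0.8, 1.2, 0.3]
finger_gap: 0.03
```

```bash
python3 -c "
from pl import *
plane('scene');o=manip.observe();print(o['position'],o['ft_force'])"
```

```text
scene 101 slopes,z [0.001  0.0186 0.0221] ctr [0.6021 0.0077 0.0221] ray [0.6015 0.0086 0.021 ]
[0.57179927 0.00991832 0.02236069] [-0.10918192  0.46451011  0.61596387]
```

The disc is flat: slopes about 0 and top at about 0.022. Retreat and rise, then check the joint ranges.

Request:
{"fn": "drive_tool", "kwargs": {
  "increments": [
    {"dx": 0,"dy": -5,"dz": 0,"ax": 0,"ay": 0,"az": 0,"grip": 30},
    {"dx": 0,"dy": -7,"dz": -3,"ax": 0,"ay": 0,"az": 0,"grip": 30},
    {"dx": 0,"dy": 0,"dz": -30,"ax": 0,"ay": 0,"az": 0,"grip": 30},
    {"dx": 0,"dy": -25,"dz": -40,"ax": 0,"ay": 0,"az": 0,"grip": 0},
    {"dx": 0,"dy": -35,"dz": -40,"ax": 0,"ay": 0,"az": 0,"grip": 0},
    {"dx": 0,"dy": -35,"dz": 0,"ax": 0,"ay": 0,"az": 0,"grip": 0},
    {"dx": 0,"dy": 0,"dz": 0,"ax": 0,"ay": 0,"az": 0,"grip": 0}
  ]
}}

```text
t: 8.4
position: [0.4629, 0.0063, 0.1328]
eef_rot: [-0.001, 0.693, 0.721, -0.001]
ft_force: [1.0, 0.2, -0.6]
finger_gap: 0.0001
```

```bash
python3 -c "
from pl import *
plane('scene');plane('top');o=manip.observe();print(o['position'],o['joint_positions'].round(3),o['finger_gap'])
c=manip.read_camera('scene');b=c['color'];c2=manip.read_camera('top')
a=cv2.resize(b[180:260,200:300],None,fx=4,fy=4,interpolation=2);d=cv2.resize(c2['color'][155:235,225:325],None,fx=4,fy=4,interpolation=2)
cv2.imwrite('pics/both.png',np.hstack([a,d])[:,:,::-1])"
```

```text
scene 119 slopes,z [-0.008  -0.0104  0.022 ] ctr [0.5988 0.008  0.022 ] ray [0.5982 0.0088 0.021 ]
top 145 slopes,z [ 0.0117 -0.0244  0.0214] ctr [0.5973 0.0123 0.0214] ray [0.5974 0.0123 0.021 ]
[0.4661514  0.00578516 0.13300509] [-0.206 -0.075  2.161  0.     1.055 -1.817] -0.00019063887628859401
```

View pics/both.png

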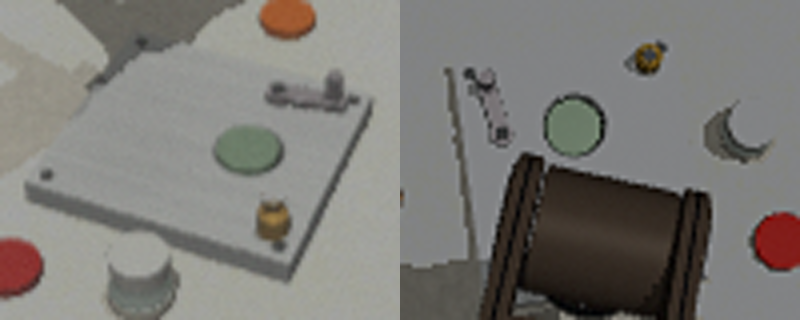

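Both views show the disc seated flat in the recess, with the other objects undisturbed. Next I turn the tool so its +y face leads along the keeper's swing, and go above the start point beside the post.

Request:
{"fn": "drive_tool", "kwargs": {
  "increments": [
    {"dx": 0,"dy": 0,"dz": 0,"ax": 0,"ay": 0,"az": 8.5,"grip": 0},
    {"dx": 0,"dy": 0,"dz": 0,"ax": 0,"ay": 0,"az": 8.5,"grip": 0},
    {"dx": 0,"dy": 0,"dz": 0,"ax": 0,"ay": 0,"az": 8.5,"grip": 0},
    {"dx": 0,"dy": 0,"dz": 0,"ax": 0,"ay": 0,"az": 8.5,"grip": 0},
    {"dx": 0,"dy": 0,"dz": 0,"ax": 0,"ay": 0,"az": 8.5,"grip": 0},
    {"dx": 0,"dy": 0,"dz": 0,"ax": 0,"ay": 0,"az": 8.5,"grip": 0},
    {"dx": 0,"dy": 0,"dz": 0,"ax": 0,"ay": 0,"az": 8.5,"grip": 0},
    {"dx": 0,"dy": 0,"dz": 0,"ax": 0,"ay": 0,"az": 8.5,"grip": 0},
    {"dx": 0,"dy": 0,"dz": 0,"ax": 0,"ay": 0,"az": 8.5,"grip": 0},
    {"dx": 29.7,"dy": -9.3,"dz": 0,"ax": 0,"ay": 0,"az": 0,"grip": 0},
    {"dx": 29.7,"dy": -9.3,"dz": 0,"ax": 0,"ay": 0,"az": 0,"grip": 0},
    {"dx": 29.7,"dy": -9.3,"dz": 0,"ax": 0,"ay": 0,"az": 0,"grip": 0},
    {"dx": 29.7,"dy": -9.3,"dz": 0,"ax": 0,"ay": 0,"az": 0,"grip": 0},
    {"dx": 29.7,"dy": -9.3,"dz": 0,"ax": 0,"ay": 0,"az": 0,"grip": 0},
    {"dx": 29.7,"dy": -9.3,"dz": 0,"ax": 0,"ay": 0,"az": 0,"grip": 0},
    {"dx": 0,"dy": 0,"dz": 0,"ax": 0,"ay": 0,"az": 0,"grip": 0}
  ]
}}

```text
t: 10.2
position: [0.6263, 0.1097, 0.1319]
eef_rot: [-0.0, 0.99, 0.138, 0.001]
ft_force: [0.3, -0.3, 0.5]
finger_gap: -0.0003
```

```bash
python3 -c "
from h import *
o=manip.observe();q=o['eef_rot'];print(o['position'],np.degrees(2*np.arctan2(q[2],q[1]))-90,o['joint_positions'].round(2),q)"
```

```text
[0.62631796 0.10967789 0.13191564] -74.08742570740236 [ 0.01  0.3   1.75  0.    1.09 -0.26] [-1.97971923e-04  9.90373808e-01  1.38417531e-01  5.18834714e-04]
```

Request:
{"fn": "drive_tool", "kwargs": {
  "increments": [
    {"dx": -4,"dy": 0,"dz": 30,"ax": 0,"ay": 0,"az": 0,"grip": 0},
    {"dx": 0,"dy": 0,"dz": 30,"ax": 0,"ay": 0,"az": 0,"grip": 0},
    {"dx": 0,"dy": 0,"dz": 25,"ax": 0,"ay": 0,"az": 0,"grip": 0},
    {"dx": 0,"dy": 0,"dz": 10,"ax": 0,"ay": 0,"az": 0,"grip": 0},
    {"dx": 0,"dy": 4,"dz": 0,"ax": 0,"ay": 0,"az": 0,"grip": 0},
    {"dx": 0,"dy": 4,"dz": 0,"ax": 0,"ay": 0,"az": 0,"grip": 0},
    {"dx": 0,"dy": 4,"dz": 0,"ax": 0,"ay": 0,"az": 0,"grip": 0},
    {"dx": 1.8,"dy": 5.25,"dz": 0,"ax": 0,"ay": 0,"az": 7,"grip": 0},
    {"dx": 1.8,"dy": 5.25,"dz": 0,"ax": 0,"ay": 0,"az": 7,"grip": 0},
    {"dx": 1.8,"dy": 5.25,"dz": 0,"ax": 0,"ay": 0,"az": 7,"grip": 0},
    {"dx": 0,"dy": 0,"dz": 0,"ax": 0,"ay": 0,"az": 0,"grip": 0}
  ]
}}

```text
t: 11.3
position: [0.6316, 0.0799, 0.0397]
eef_rot: [0.0, 0.999, -0.046, 0.001]
ft_force: [0.2, -0.1, 1.0]
finger_gap: 0.0
```

```bash
python3 -c "
from h import *
o=manip.observe();q=o['eef_rot'];print(o['position'],np.degrees(2*np.arctan2(q[2],q[1]))-90,o['ft_force'],q)
c=manip.read_camera('scene');save(c,'s5.png',(200,160,300,240),6)"
```

```text
[0.63159684 0.07988588 0.0397038 ] -95.23210256279356 [ 0.23564052 -0.09031471  0.98730144] [ 1.70768028e-05  9.98956734e-01 -4.56427959e-02  1.47606193e-03]
```

View pics/s5.png

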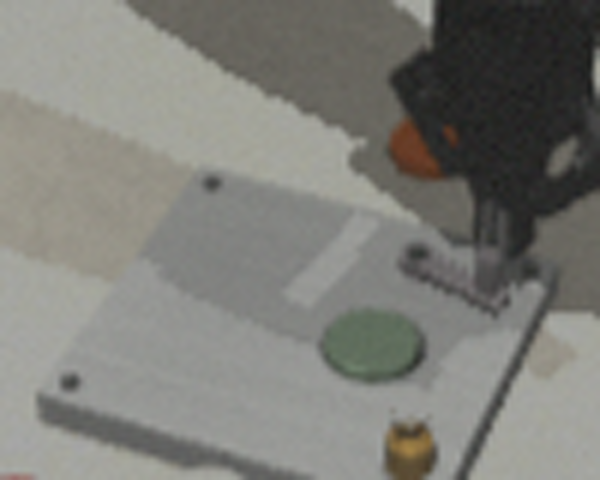

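Image s5: the keeper arm has started to swing. The finger is behind the post at (490,265) and the disc is still seated at (373,345). I continue the arc.

Request:
{"fn": "drive_tool", "kwargs": {
  "increments": [
    {"dx": 1.8,"dy": 5.25,"dz": 0,"ax": 0,"ay": 0,"az": 7,"grip": 0},
    {"dx": 1.8,"dy": 5.25,"dz": 0,"ax": 0,"ay": 0,"az": 7,"grip": 0},
    {"dx": 1.8,"dy": 5.25,"dz": 0,"ax": 0,"ay": 0,"az": 7,"grip": 0},
    {"dx": 1.8,"dy": 5.25,"dz": 0,"ax": 0,"ay": 0,"az": 7,"grip": 0},
    {"dx": 1.8,"dy": 5.25,"dz": 0,"ax": 0,"ay": 0,"az": 7,"grip": 0},
    {"dx": 1.8,"dy": 5.25,"dz": 0,"ax": 0,"ay": 0,"az": 7,"grip": 0},
    {"dx": 1.8,"dy": 5.25,"dz": 0,"ax": 0,"ay": 0,"az": 7,"grip": 0},
    {"dx": 1.8,"dy": 5.25,"dz": 0,"ax": 0,"ay": 0,"az": 7,"grip": 0},
    {"dx": 1.8,"dy": 5.25,"dz": 0,"ax": 0,"ay": 0,"az": 7,"grip": 0},
    {"dx": 0,"dy": 0,"dz": 0,"ax": 0,"ay": 0,"az": 0,"grip": 0}
  ]
}}

```text
t: 12.35
position: [0.6188, 0.0343, 0.0388]
eef_rot: [-0.0, 0.829, -0.56, 0.001]
ft_force: [0.5, 0.5, 1.0]
finger_gap: -0.0
```

```bash
python3 -c "
from h import *
o=manip.observe();q=o['eef_rot'];y=2*np.arctan2(q[2],q[1])-np.pi/2
t=np.array([np.cos(y),np.sin(y)]);r=np.array([-t[1],t[0]]);d=o['position'][:2]-[.590,.069]
print(o['position'],np.degrees(y),'rad,tan',d@r,d@t,o['ft_force'],o['joint_positions'].round(2))"
```

```text
[0.61882729 0.03432995 0.03881859] -158.07972765073416 rad,tan 0.042925238715631725 -0.01380031194012615 [0.45811214 0.4781118  0.97947126] [-0.11  0.39  1.83 -0.    0.92  1.08]
```

Request:
{"fn": "drive_tool", "kwargs": {
  "increments": [
    {"dx": 1.8,"dy": 5.25,"dz": 0,"ax": 0,"ay": 0,"az": 7,"grip": 0},
    {"dx": 0.5,"dy": 1,"dz": 0,"ax": 0,"ay": 0,"az": 3,"grip": 0},
    {"dx": 0,"dy": 0,"dz": 0,"ax": 0,"ay": 0,"az": 0,"grip": 0}
  ]
}}

```text
t: 12.65
position: [0.6141, 0.0302, 0.0387]
eef_rot: [-0.0, 0.777, -0.629, 0.001]
ft_force: [-0.1, -0.8, 0.3]
finger_gap: 0.0001
```

Request:
{"fn": "drive_tool", "kwargs": {
  "increments": [
    {"dx": 0,"dy": 1,"dz": 0,"ax": 0,"ay": 0,"az": 2,"grip": 0},
    {"dx": 0,"dy": 0,"dz": 0,"ax": 0,"ay": 0,"az": 0,"grip": 0}
  ]
}}

```text
t: 12.85
position: [0.6133, 0.0299, 0.0387]
eef_rot: [-0.0, 0.766, -0.643, 0.001]
ft_force: [0.5, 0.6, -0.0]
finger_gap: 0.0003
```

Request:
{"fn": "drive_tool", "kwargs": {
  "increments": [
    {"dx": 0,"dy": 1,"dz": 0,"ax": 0,"ay": 0,"az": 0,"grip": 0},
    {"dx": 0,"dy": 0,"dz": 0,"ax": 0,"ay": 0,"az": 0,"grip": 0}
  ]
}}

```text
t: 13.05
position: [0.6129, 0.0298, 0.0387]
eef_rot: [-0.001, 0.765, -0.643, 0.002]
ft_force: [4.4, -0.4, 0.5]
finger_gap: 0.0
```

Request:
{"fn": "drive_tool", "kwargs": {
  "increments": [
    {"dx": 0,"dy": 0.8,"dz": 0,"ax": 0,"ay": 0,"az": 0,"grip": 0},
    {"dx": 0,"dy": 0,"dz": 0,"ax": 0,"ay": 0,"az": 0,"grip": 0}
  ]
}}

```text
t: 13.25
position: [0.6128, 0.0298, 0.0388]
eef_rot: [-0.002, 0.765, -0.644, 0.002]
ft_force: [5.8, 0.6, -1.4]
finger_gap: 0.0001
```

Request:
{"fn": "drive_tool", "kwargs": {
  "increments": [
    {"dx": 0,"dy": 1.2,"dz": 0,"ax": 0,"ay": 0,"az": 0,"grip": 0},
    {"dx": 0,"dy": 0,"dz": 0,"ax": 0,"ay": 0,"az": 0,"grip": 0}
  ]
}}

```text
t: 13.45
position: [0.6127, 0.0297, 0.0389]
eef_rot: [-0.003, 0.765, -0.644, 0.003]
ft_force: [10.2, 1.4, -3.7]
finger_gap: -0.0
```

Firmly stalled at 10 N, right where the stop should be. I'll back off, rise away from the view and check.

Request:
{"fn": "drive_tool", "kwargs": {
  "increments": [
    {"dx": 0,"dy": -4,"dz": 0,"ax": 0,"ay": 0,"az": 0,"grip": 0},
    {"dx": 0,"dy": -10,"dz": 0,"ax": 0,"ay": 0,"az": 0,"grip": 0},
    {"dx": 0,"dy": 0,"dz": -30,"ax": 0,"ay": 0,"az": 0,"grip": 0},
    {"dx": 0,"dy": 0,"dz": -40,"ax": 0,"ay": 0,"az": 0,"grip": 0},
    {"dx": 0,"dy": 0,"dz": -40,"ax": 0,"ay": 0,"az": 0,"grip": 0},
    {"dx": -45,"dy": 0,"dz": -10,"ax": 0,"ay": 0,"az": 0,"grip": 0},
    {"dx": -45,"dy": 0,"dz": 0,"ax": 0,"ay": 0,"az": 0,"grip": 0},
    {"dx": -45,"dy": 0,"dz": 0,"ax": 0,"ay": 0,"az": 0,"grip": 0},
    {"dx": -45,"dy": 0,"dz": 0,"ax": 0,"ay": 0,"az": 0,"grip": 0},
    {"dx": -45,"dy": 0,"dz": 0,"ax": 0,"ay": 0,"az": 0,"grip": 0},
    {"dx": 0,"dy": 0,"dz": 0,"ax": 0,"ay": 0,"az": 0,"grip": 0}
  ]
}}

```text
t: 14.55
position: [0.5829, 0.2585, 0.1573]
eef_rot: [0.001, 0.767, -0.642, -0.001]
ft_force: [-0.0, -0.0, -0.4]
finger_gap: 0.0002
```

```bash
python3 -c "
from pl import *
plane('scene');plane('top');o=manip.observe();print(o['position'],o['ft_force'],o['qd'].round(3))
c=manip.read_camera('scene');b=c['color'];c2=manip.read_camera('top')
a=cv2.resize(b[180:260,200:300],None,fx=4,fy=4,interpolation=2);d=cv2.resize(c2['color'][155:235,225:325],None,fx=4,fy=4,interpolation=2)
cv2.imwrite('pics/both2.png',np.hstack([a,d])[:,:,::-1])"
```

```text
scene 99 slopes,z [-0.0217 -0.0122  0.0221] ctr [0.599  0.0058 0.0221] ray [0.5985 0.0067 0.021 ]
top 116 slopes,z [-0.0216 -0.0328  0.0212] ctr [0.5972 0.0092 0.0212] ray [0.5972 0.0091 0.021 ]
[0.58415463 0.25454926 0.15721425] [-0.42714487 -1.11878167  0.02005458] [-0.041 -0.007  0.007 -0.004 -0.006 -0.   ]
```

View pics/both2.png

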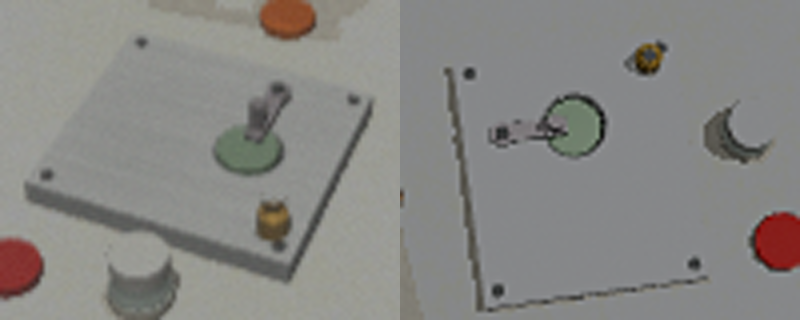

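The final views show the keeper arm lying over the disc's edge along the holder's -y, the disc flat, and the weight and jar in place. I'm handing in.

```bash
python3 -c "
from station import manip
print(manip.job_done())"
```

```text
the job is handed in; nothing more can be done
None
```

The jade disc is seated flat in the recess and the keeper is home over its edge. I handed the job in at about 15 s of the 48 s allowed; it reports no verdict.

**Disc:** I pushed it across the deck with the two fingertips about 30 mm apart, so they cradled it from behind. It tipped into the recess at 0.19 rad, and 3 mm more pushing dropped it flat. The last depth fits from both cameras put its top at 21–22 mm (21 mm expected). They leave slopes of 0.04 rad at most, partly because the keeper now covers some of the disc.

**Keeper:** With the fingers shut, I swung the post round along its arc. It stalled at the predicted home spot, where the push force rose to 10 N and the tool stopped moving. I judged the keeper home from that stall and the final pictures, and did not measure its angle separately.

**Rest of the scene:** The last pictures show the arm clear of the holder, and the weight and jar where they started. The cup, brush and spare disc were outside those final crops. The arm's path kept at least 0.13 m above the bench on the tray side, and it did not go near the cup or brush.

**Disagreements:** The two cameras differed by about 2–3 mm in y for the disc and recess. I steered the push using their positions relative to each other.

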